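# Turn the sharpening block to its fine face

### The arm

A 6-joint arm with a two-finger parallel gripper is mounted at the origin on a cart in front of the work surface, level with it; the furniture and walls round the work are solid. World frame = base frame: x ahead of the robot, y to its left, z up, the work surface at z = 0. Lengths are in mm, angles in rad, forces in N, time in s.
With the tool pointing down it reaches from about 350 to 875 mm from the base axis. Payload 4.2 kg.
Tool frame: the origin (TCP) lies between the finger pads; the fingertips stand 8 mm ahead of it and the grasp point (between the pads) lies 11 mm behind it; z points along the fingers, y is the line along which they close (so a half turn about z gives the same grasp; the last joint's range is limited). The gripper opens to 85 mm and grips with 20 to 120 N. Pads are 22 mm wide; open, the fingers measure 114 mm over their backs; the gripper's body (76 mm by 85 mm) begins 54 mm behind the grasp point. The pads swing forward as they close: fully open they stand 13 mm farther back than shut.
Start: joints at [1.535, 0.385, 0.008, 0, -1.194, -0.259], TCP at [181.561, 598.026, 239.312] pointing down, gripper open.
Joint ranges: [-3.14, 3.14], [-1.21, 2.06], [-1.07, 1.41], [-3.16, 2.05], [-2.99, -0.16], [-3.1, 3.1]. Speed limits (rad/s): [2.79, 2.79, 3.14, 3.14, 3.14, 3.14].

### API

Orientations are given as a unit quaternion [x, y, z, w].
In Python, from bench import read_state, get_image, camera_params, job_done gives the robot as it stands.
- The arm moves only by the tool drive_tool, never from a script. Its argument "moves" is a list that holds one entry, the list of rows, each a list of 7 numbers: the shift along the tool's x, y, z in m, then the turn, a rotation vector about the tool's x, y, z in rad, then the closure in counts, from 0 (fully open) to 255 (shut). A call has 1 to 8 rows; each row shifts and turns the commanded pose from where the row before left it, along the tool's axes as they then stand; what a row does not reach is not made up. A row lasts 1/12 s, in which the tool goes at most 41.7 mm and 7.16 degrees, less where a joint would pass 70% of its speed; a pose out of reach is approached as far as the arm can. A call is refused whole if a number of a shift passes 0.0417 or a number of a turn 0.125, either way. A call with a gripper value outside its range is refused whole. The fingers move at their own pace and stop on an object; the grip force is fixed at half the most. Time passes only in rows, so rows that do not move let the fingers close. It gives the time, the measured TCP pose, the force and the opening at its end, in the units of the state.
- read_state(): the state, without advancing time (a new reading comes with each control period).
- get_image(name): name is "side" or "top" or "wrist"; returns the picture (420x560x3 uint8, blue, green, red); there is no depth.
- camera_params(name): a dict with "mtx" (3x3 intrinsics, pixels), "dist" ([k1, k2, p1, p2, k3] as OpenCV has them; the pictures are not rectified), "extrinsics" (4x4, takes a point from camera to world coordinates). Camera axes: x right, y up, looking along -z (the intrinsics and any distortion apply to the point x, -y, -z); pixel columns grow to the right and rows downward; lengths in mm; the calibration is good to about 2 mm. A picture is of the moment at which its call begins: read the wrist's pose just before it. camera_params takes no time and is no camera call; for the wrist camera it gives the pose at the moment of the call.
- job_done(): hands the job in, once; it reports no verdict.
The state is a dict: "clock": time; "joints": joint angles; "joint_vel": joint speeds; "joint_efforts": joint torques, N m; "position": TCP position; "ee_rot": TCP orientation; "contact_force": force on the tool from outside, world axes, zero at the start; "wrist_torque": the same for the moment, N m; "gripper_width": finger opening in mm.
Only numpy, scipy, OpenCV 4.12 (cv2) and the standard library are available. Lean on these libraries where they do the work, as an engineer would, in place of code of your own. Each camera call takes 0.05 s, during which the arm holds its last target. There are 200 camera calls.

### The job

Turn the sharpening block on the chopping board from its coarse black face to its fine red one. First take the small jar (salt shaker or spice jar) that stands between the board and the grey stand out of the way and set it upright elsewhere; then tip the block over the board's long edge on that side so that it rolls down onto the worktop and rests there red face up, and set it in the stand, flat on its floor between the lips and end stops, red face up. Do not drop the block, keep both small jars upright, and leave the lidded canister, pepper mill, mug and knife where they are.

Things in the scene. Friction and masses are not known exactly. Their poses are not given: they have to be found in the camera images.
- block: four-sided sharpening block, 150x48x48 mm, 0.3 to 0.65 kg, rigid, loose. Origin: its centre; x along its length. Dotted faces: black (coarse) on +z, red (fine) on +y, blue on -y, green on -z. Starts flat near the board's middle, black up, at any yaw. Slid more than half its width past a board edge it tips over by itself, onto its next face, and stops beside the board; no need to drop it.
- board: pale wooden chopping board, 270 mm along x, 160 mm along y, top 24 mm above the worktop; fixed. Origin at the centre of its underside, z up. Its long edges lie at y = -80 and +80 mm. Beyond one of them lies the stand, about 85 mm off, beyond the other the lidded canister; a small jar stands in each gap. Which is where varies.
- stand_floor (a point): middle of the floor of the grey stand (182x68 mm over all, fixed), 10 mm above the worktop; x along its length, y across, z up. Pocket 156x54 mm at the floor: side lips 6 mm high, 27 mm either side of the middle; end stops 14 mm high, 78 mm either side; all lean outward. The centre of a seated block is 24 mm above this point.
- canister_tea: cream round canister with a knobbed lid, 102 mm across, 140 mm high, loose, 0.75 kg, standing beside the board (a like one at the back wall is fixed); origin at the centre of its underside. Bystander.
- pepper_mill: brown wooden pepper mill, 58 mm across, 170 mm high, loose, behind the board; origin at the centre of its underside. Bystander.
- mug_tea: white dotted mug, 92 mm across, 93 mm high, handle on one side, loose, at the back on the right; origin near the centre of its underside. Bystander.
- knife: kitchen knife with a black handle, 250 mm long, lying flat on the left part of the black hob, loose; origin at the heel of the blade, x towards the tip. Bystander.
- salt_center (a point): centre of the grey salt shaker, 44 mm across (34 mm over the top 24 mm), 90 mm high, 0.1 kg, loose; the point is 45 mm above its underside, z up. Starts upright on the worktop beside the board.
- spice_center (a point): centre of the black-capped spice jar, 40 mm across, 105 mm high, 0.11 kg, loose; the point is 52.5 mm above its underside, z up. Grip it in its upper half (about 75 mm up): it is taller than many grippers are deep. Starts upright on the worktop beside the board.
Mind the look-alikes: they are no part of the job. Of the things that look like the part that bears salt_center, the middle-sized one is meant.

How it is judged:
By the outcome, as a careful person would: the job done as asked, in the order asked, and still so for the second after the job is handed in, with the robot touching nothing.
It also fails if it takes over 64 s, if anything falls off the work surface, if the arm or the gripper's body presses on something with over 40 N, if the wrist force passes 120 N, or if a joint passes its speed limit or range.

## Working session

There is one attempt and no reset: what is moved stays moved. The work goes in short steps, Python scripts to look and compute and a tool call to move; the robot and the scene stay as the last step left them, time stands still between calls to the robot, and variables do not carry over. Pictures are saved under pics/ and viewed, on a budget of 10 in all, crops included, one or two more only if the job needs it, and the job is handed in when it is done.

Besides the shell and the picture viewer there is one more tool, called after "Emit:" by a JSON object that holds its "api" and its "payload", one argument or row to a line. drive_tool: Moves the arm, as the interface text tells. Its arguments: {"type":"object","properties":{"moves":{"type":"array"}},"required":["moves"]}

```bash
ls; mkdir -p pics
cat > h.py <<'E'
import numpy as np, cv2
from bench import *
def cam(n):
    p=camera_params(n); return np.array(p["mtx"],float),np.array(p["dist"],float),np.array(p["extrinsics"],float)
def ray(c,uv):
    K,d,E=c; p=cv2.undistortPoints(np.array(uv,float).reshape(-1,1,2),K,d).reshape(-1,2)
    r=np.c_[p[:,0],-p[:,1],-np.ones(len(p))]@E[:3,:3].T
    return E[:3,3],r
def onz(c,uv,z):
    o,r=ray(c,uv); return o+r*((z-o[2])/r[:,2])[:,None]
def proj(c,P):
    K,d,E=c; q=(np.array(P,float).reshape(-1,3)-E[:3,3])@E[:3,:3]
    q=q*[1,-1,-1]; return cv2.projectPoints(q,np.zeros(3),np.zeros(3),K,d)[0].reshape(-1,2)
E
python3 - <<'E'
from h import *
for n in("top","side"):
    cv2.imwrite(f"pics/{n}0.png",cv2.resize(get_image(n),(800,600),interpolation=cv2.INTER_CUBIC)); c=cam(n); print(n,c[0].tolist(),c[1],c[2].round(2).tolist())
s=read_state(); print(s)
E
```

```text
pics
top [[501.3661905078863, 0.0, 282.62538253674774], [0.0, 501.3661905078863, 220.2425592789852], [0.0, 0.0, 1.0]] [-0.17721531  0.          0.          0.          0.        ] [[-0.02, 0.99, -0.16, 364.79], [-1.0, -0.02, 0.01, -28.98], [0.01, 0.16, 0.99, 1275.21], [0.0, 0.0, 0.0, 1.0]]
side [[451.64438868310833, 0.0, 280.3301502721799], [0.0, 451.64438868310833, 209.49373292607103], [0.0, 0.0, 1.0]] [-0.00276669  0.          0.          0.          0.        ] [[-0.99, 0.05, -0.11, 426.49], [-0.12, -0.4, 0.91, 985.25], [0.0, 0.92, 0.4, 512.66], [0.0, 0.0, 0.0, 1.0]]
{'clock': 0.1, 'joints': array([ 1.53460986e+00,  3.85477515e-01,  6.74641500e-03, -4.13509981e-04,
       -1.19397983e+00, -2.58628065e-01]), 'joint_vel': array([-0.00033357, -0.00093909,  0.00169999,  0.00332661,  0.00082985,
        0.00173798]), 'joint_efforts': array([-7.20890439e-04, -3.93319237e+01,  1.88928598e+01,  4.19797629e+00,
       -2.58332788e-03,  3.91240064e-06]), 'position': array([181.42625701, 597.56066011, 238.32913858]), 'ee_rot': array([ 9.89143532e-01, -1.46949375e-01, -8.47365575e-05,  9.72715573e-04]), 'contact_force': array([-0.99800915,  0.43570576, -0.43005979]), 'wrist_torque': array([-0.05652133, -0.04144782,  0.01719529]), 'gripper_width': 85.71787282735137}
```

View pics/top0.png

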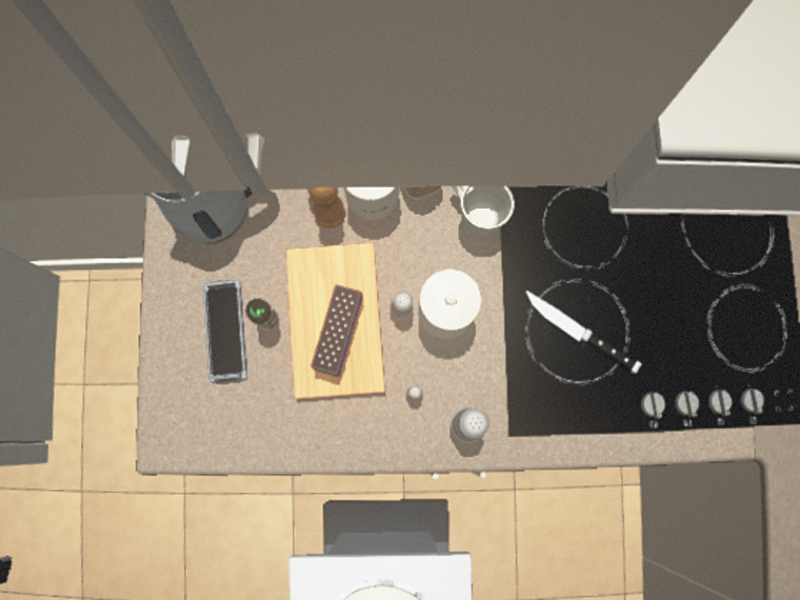

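View pics/side0.png

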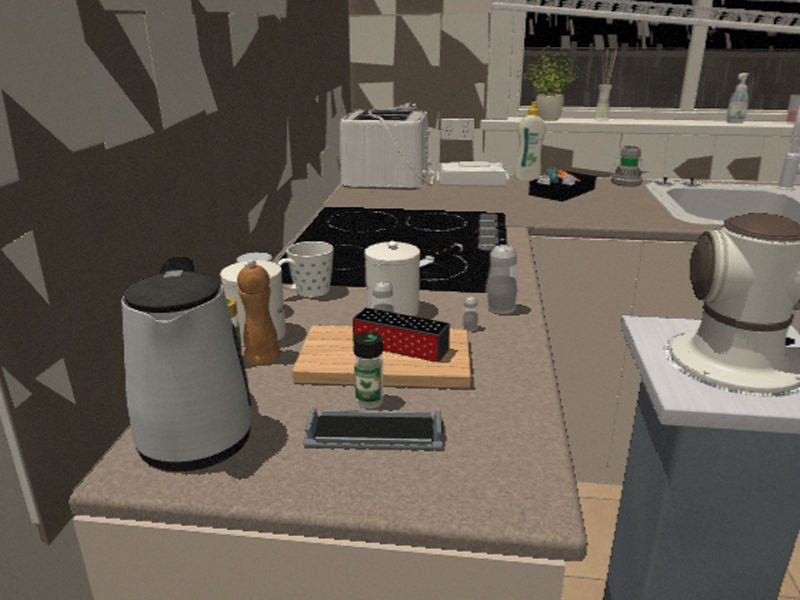

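Top view (shown at 800x600) with the robot at the bottom: stand at (225,331), green spice jar at (260,312), block at (337,332), canister at (450,305). The stand and the spice jar are on the +y side of the board. In the side view the block's red face looks towards the stand. A quarter roll that way would put red down, so the block first has to be turned end for end on the board.

```bash
cat > m.py <<'E'
from h import *
def box(m):
    cs=cv2.findContours(m,cv2.RETR_EXTERNAL,cv2.CHAIN_APPROX_NONE)[0]; k=max(cs,key=cv2.contourArea)
    return k
def rect(c,k,z):
    P=onz(c,cv2.convexHull(k).reshape(-1,2),z)[:,:2].astype(np.float32); (x,y),(a,b),t=cv2.minAreaRect(P)
    if a<b: a,b,t=b,a,t+90
    return np.round([x,y,a,b,(t+90)%180-90],1)
E
python3 - <<'E'
from m import *
im=get_image("top"); c=cam("top"); hsv=cv2.cvtColor(im,cv2.COLOR_BGR2HSV); H,S,V=cv2.split(hsv)
roi=np.zeros(H.shape,np.uint8); roi[165:285,195:275]=255
wood=((H>10)&(H<28)&(S>80)&(V>120)).astype(np.uint8)*255&roi
print("board",rect(c,box(wood),24))
r2=np.zeros_like(roi); r2[195:270,214:258]=255
blk=(V<90).astype(np.uint8)*255&r2; blk=cv2.morphologyEx(blk,cv2.MORPH_CLOSE,np.ones((5,5)))
k=box(blk); print("blk",rect(c,k,72),cv2.boundingRect(k))
r3=np.zeros_like(roi); r3[190:275,138:176]=255
st=((V<60)).astype(np.uint8)*255&r3; k=box(st); print("stfloor",rect(c,k,10),cv2.boundingRect(k))
st=((H>90)&(H<130)&(S>25)).astype(np.uint8)*255&r3; k=box(st); print("stall",rect(c,k,14),cv2.boundingRect(k))
crop=im[150:290,130:310]; cv2.imwrite("pics/tc.png",cv2.resize(crop,None,fx=4,fy=4,interpolation=cv2.INTER_CUBIC))
s=get_image("side"); cv2.imwrite("pics/sc.png",cv2.resize(s[190:330,190:350],None,fx=4,fy=4,interpolation=cv2.INTER_CUBIC))
a=cv2.resize(crop,None,fx=3.3,fy=3.3,interpolation=cv2.INTER_CUBIC)
E
```

```text
board [562.9  76.5 273.3 160.5   3.8]Traceback (most recent call last):
  File "<stdin>", line 8, in <module>
  File "m.py", line 3, in box
    cs=cv2.findContours(m,cv2.RETR_EXTERNAL,cv2.CHAIN_APPROX_NONE)[0]; k=max(cs,key=cv2.contourArea)
                                                                         ~~~^^^^^^^^^^^^^^^^^^^^^^^^
ValueError: max() iterable argument is empty
```

Run:
```python
from m import *
im=get_image("top"); c=cam("top")
crop=im[150:290,130:310]; cv2.imwrite("pics/tc.png",cv2.resize(crop,None,fx=4,fy=4,interpolation=cv2.INTER_CUBIC))
s=get_image("side"); cv2.imwrite("pics/sc.png",cv2.resize(s[190:330,190:350],None,fx=4,fy=4,interpolation=cv2.INTER_CUBIC))
cv2.imwrite("pics/t_raw.png",im);cv2.imwrite("pics/s_raw.png",s)
hsv=cv2.cvtColor(im,cv2.COLOR_BGR2HSV); print(hsv[226:240:3,230:242:3].tolist(), hsv[232,140:176:2].tolist())
```

```text
[[[12, 69, 118], [11, 79, 120], [15, 14, 217], [12, 76, 121]], [[12, 78, 115], [11, 23, 180], [10, 72, 121], [11, 69, 119]], [[12, 61, 125], [10, 78, 118], [9, 64, 119], [9, 69, 115]], [[12, 72, 117], [9, 45, 137], [9, 73, 116], [18, 14, 214]], [[14, 30, 162], [9, 74, 117], [9, 42, 145], [9, 76, 111]]] [[16, 51, 201], [16, 48, 208], [21, 10, 172], [90, 8, 102], [8, 42, 67], [17, 31, 74], [8, 29, 70], [19, 30, 68], [15, 41, 75], [21, 38, 68], [16, 37, 75], [12, 34, 74], [8, 38, 80], [14, 46, 72], [85, 8, 187], [13, 20, 117], [17, 50, 208], [17, 52, 203]]
```

View pics/tc.png

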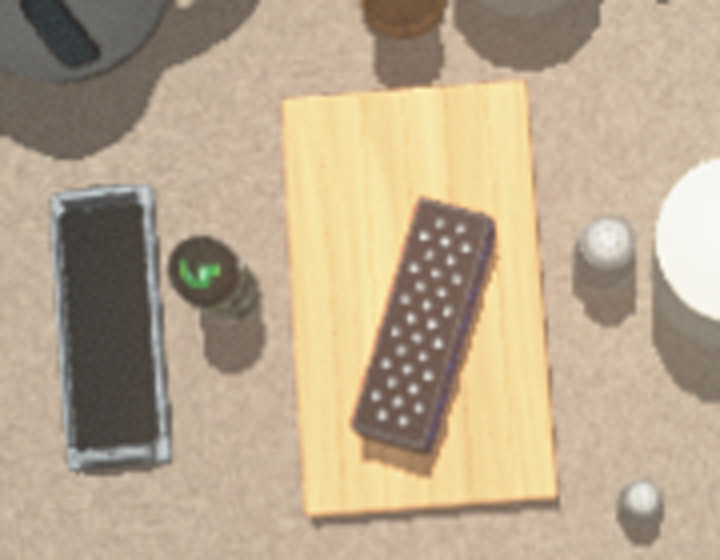

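View pics/sc.png

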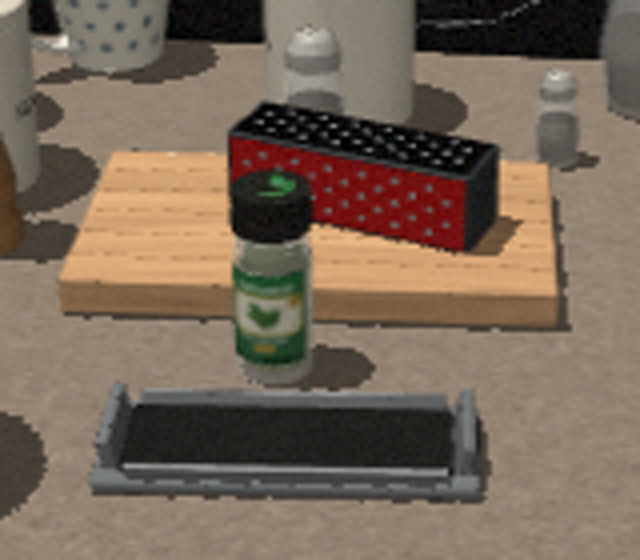

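Run:
```python
from m import *
c=cam("top"); f=lambda L:np.array(L,float)/4+[130-.4,150-.4]
q=cam("side"); g=lambda L:np.array(L,float)/4+[190-.4,190-.4]
def rep(n,c,uv,z):
    P=onz(c,uv,z); print(n,P[:,:2].round(0).tolist(),"mean",P.mean(0).round(1), "sides",np.linalg.norm(P-np.roll(P,-1,0),axis=1).round(0),"yaw",np.degrees(np.arctan2(*(P[0]+P[1]-P[2]-P[3])[[1,0]])).round(1))
rep("blk",c,f([(418,198),(490,216),(429,447),(353,430)]),72)
rep("standout",c,f([(52,195),(154,185),(171,462),(70,470)]),20)
rep("standfl",c,f([(62,208),(148,200),(158,447),(78,455)]),12)
rep("board",c,f([(283,100),(526,82),(557,497),(306,516)]),24)
print("jar",onz(c,f([(204,272)]),105),"side",onz(q,g([(271,192)]),105), onz(q,g([(273,372)]),3))
rep("blk side",q,g([(263,102),(498,147),(470,180),(230,135)]),72)
rep("stand side floor",q,g([(140,405),(447,408),(452,466),(120,462)]),12)
rep("board side",q,g([(108,152),(548,163),(558,295),(60,282)]),24)
a=np.array(f([(605,245),(643,498)])); print("salts",onz(c,a[:1],90),onz(c,a[1:],60))
print("mill",onz(c,[(322*.7,190*.7)],170))
from scipy.spatial.transform import Rotation as R
s=read_state(); M=R.from_quat(s['ee_rot']).as_matrix(); print(M.round(3), s['clock'],s['position'])
```

```text
blk [[615.0, 71.0], [603.0, 27.0], [462.0, 65.0], [473.0, 111.0]] mean [538.5  68.7  72. ] sides [ 46. 146.  47. 147.] yaw -15.3
standout [[632.0, 314.0], [638.0, 247.0], [459.0, 232.0], [455.0, 297.0]] mean [545.9 272.4  20. ] sides [ 67. 179.  65. 178.] yaw 4.9
standfl [[625.0, 309.0], [629.0, 252.0], [469.0, 243.0], [465.0, 294.0]] mean [547.1 274.4  12. ] sides [ 57. 160.  52. 161.] yaw 4.3
board [[691.0, 163.0], [700.0, 6.0], [434.0, -11.0], [424.0, 146.0]] mean [562.4  76.   24. ] sides [157. 267. 157. 267.] yaw 3.6
jar [[565.57306462 196.49985561 105.        ]] side [[568.00991436 205.24167081 105.        ]] [[568.44975361 208.54008741   3.        ]]
blk side [[604.0, 28.0], [463.0, 72.0], [475.0, 115.0], [614.0, 75.0]] mean [539.1  72.7  72. ] sides [148.  45. 145.  48.] yaw -104.7
stand side floor [[626.0, 259.0], [476.0, 243.0], [470.0, 290.0], [624.0, 306.0]] mean [549.  274.7  12. ] sides [150.  47. 154.  47.] yaw -85.2
board side [[705.0, 10.0], [435.0, -9.0], [425.0, 149.0], [691.0, 168.0]] mean [564.   79.5  24. ] sides [270. 158. 266. 159.] yaw -85.6
salts [[580.84736786 -42.45315285  90.        ]] [[430.52762975 -63.16562726  60.        ]]
mill [[751.46256676  83.74001724 170.        ]]
[[ 0.957 -0.291 -0.   ]
 [-0.291 -0.957 -0.001]
 [ 0.     0.001 -1.   ]] 0.25 [181.49797684 597.79778116 238.81404005]
```

Both views agree to a few mm:

| Item | Centre (mm) | Yaw |
|---|---|---|
| Spice jar | (566, 198) | – |
| Stand | (547.5, 274) | 4.4° |
| Board | (563, 77) | 3.9° |
| Block | (538.5, 70) | -15.3° |

The measured side lengths match the given sizes, so I'll move to the jar.

Emit:
{"api": "drive_tool", "payload": {
  "moves": [
    [[0.0346,0.01935,0.004,0,0,0,0],[0.0346,0.01935,0.004,0,0,0,0],[0.0346,0.01935,0.004,0,0,0,0],[0.0346,0.01935,0.004,0,0,0,0],[0.0346,0.01935,0.004,0,0,0,0],[0.0346,0.01935,0.004,0,0,0,0],[0.0346,0.01935,0.004,0,0,0,0]]
  ]
}}

```text
clock: 0.83
position: [374.9, 396.5, 211.3]
ee_rot: [0.989, -0.147, 0.0, -0.0]
contact_force: [1.2, 0.4, 0.0]
gripper_width: 85.4
```

Emit:
{"api": "drive_tool", "payload": {
  "moves": [
    [[0.0346,0.01935,0.004,0,0,0,0],[0.0346,0.01935,0.004,0,0,0,0],[0.0346,0.01935,0.004,0,0,0,0],[0.0346,0.01935,0.004,0,0,0,0],[0.0346,0.01935,0.004,0,0,0,0],[0.0346,0.01935,0.004,0,0,0,0],[0.0346,0.01935,0.004,0,0,0,0],[0,0,0,0,0,0,0]]
  ]
}}

```text
clock: 1.5
position: [569.5, 193.3, 181.9]
ee_rot: [0.989, -0.15, -0.0, 0.001]
contact_force: [-0.2, 0.8, -0.5]
gripper_width: 85.6
```

Run:
```python
from m import *
c=cam("wrist"); im=get_image("wrist"); cv2.imwrite("pics/w1.png",im); np.save("w1.npy",np.array([0]))
s=read_state(); print(s['position'],c[2].round(2).tolist())
print("proj expected cap",proj(c,[[566,198,105],[586,198,105]]))
```

```text
[567.91437397 195.06110982 182.13403527] [[-0.3, 0.91, 0.3, 646.47], [-0.95, -0.28, -0.09, 169.29], [0.0, -0.31, 0.95, 316.8], [0.0, 0.0, 0.0, 1.0]]
proj expected cap [[271.15171506 228.57902312]
 [262.68964004 203.7443472 ]]
```

View pics/w1.png

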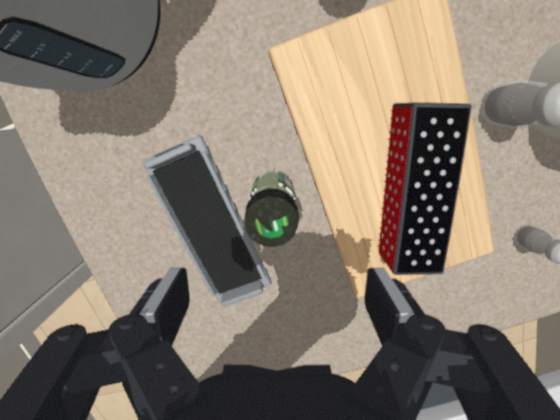

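The wrist view shows the jar cap centred at (272,218), the block top with corners (413,104), (469,104), (442,273), (397,271), and the stand at left.

Run:
```python
from m import *
c=cam("wrist"); s=read_state(); print(s['position'],s['ee_rot'])
print(onz(c,[(272,218)],105).round(1))
def rep(n,uv,z):
    P=onz(c,uv,z); print(n,P[:,:2].round(0).tolist(),"mean",P.mean(0).round(1), "sides",np.linalg.norm(P-np.roll(P,-1,0),axis=1).round(0))
rep("blk",[(413,104),(469,104),(442,273),(397,271)],72)
rep("stand base",[(146,160),(201,137),(270,285),(222,304)],14)
rep("st floor",[(153,170),(200,150),(260,281),(218,297)],12)
print("board corner L edge",onz(c,[(269,50),(358,298)],24).round(1).tolist())
```

```text
[567.91437397 195.06110982 182.13403527] [ 9.88739339e-01 -1.49645440e-01 -6.13100455e-04  6.20688280e-04]
[[572.  196.8 105. ]]
blk [[617.0, 70.0], [605.0, 27.0], [463.0, 68.0], [478.0, 108.0]] mean [540.8  68.6  72. ] sides [ 45. 147.  43. 144.]
stand base [[636.0, 309.0], [640.0, 248.0], [465.0, 234.0], [457.0, 295.0]] mean [549.4 271.5  14. ] sides [ 61. 176.  61. 179.]
st floor [[624.0, 307.0], [628.0, 254.0], [472.0, 244.0], [466.0, 297.0]] mean [547.7 275.4  12. ] sides [ 53. 157.  53. 159.]
board corner L edge [[692.0, 162.9, 24.0], [425.4, 143.8, 24.0]]
```

Emit:
{"api": "drive_tool", "payload": {
  "moves": [
    [[0.0,-0.002,0.03,0,0,0,0],[0,0,0.03,0,0,0,0],[0,0,0.029,0,0,0,0],[0,0,0.029,0,0,0,0],[0,0,0,0,0,0,0],[0,0,0,0,0,0,255],[0,0,0,0,0,0,255],[0,0,0,0,0,0,255]]
  ]
}}

```text
clock: 2.22
position: [568.2, 201.2, 67.8]
ee_rot: [0.989, -0.146, 0.002, -0.001]
contact_force: [-0.4, 0.6, -0.8]
gripper_width: 51.5
```

Emit:
{"api": "drive_tool", "payload": {
  "moves": [
    [[0,0,0,0,0,0,255],[0,0,0,0,0,0,255],[0,0,0,0,0,0,255],[0,0,0,0,0,0,255]]
  ]
}}

```text
clock: 2.55
position: [568.1, 200.6, 67.6]
ee_rot: [0.989, -0.147, 0.002, -0.001]
contact_force: [-1.2, 0.2, 6.0]
gripper_width: 39.7
```

Emit:
{"api": "drive_tool", "payload": {
  "moves": [
    [[0,0,-0.03,0,0,0,255],[0,0,-0.03,0,0,0,255],[-0.0358,-0.0161,0,0,0,0,255],[-0.0358,-0.0161,0,0,0,0,255],[-0.0358,-0.0161,0,0,0,0,255],[-0.0358,-0.0161,0,0,0,0,255],[-0.0358,-0.0161,0,0,0,0,255],[0,0,0,0,0,0,255]]
  ]
}}

```text
clock: 3.22
position: [415.1, 332.4, 125.8]
ee_rot: [0.99, -0.144, -0.0, -0.001]
contact_force: [0.4, -1.0, -0.7]
gripper_width: 39.3
```

Emit:
{"api": "drive_tool", "payload": {
  "moves": [
    [[0,0,0.02,0,0,0,255],[0,0,0.02,0,0,0,255],[0,0,0.014,0,0,0,255],[0,0,0.002,0,0,0,255],[0,0,0,0,0,0,255]]
  ]
}}

```text
clock: 3.63
position: [418.9, 328.5, 68.8]
ee_rot: [0.989, -0.147, -0.0, 0.001]
contact_force: [-0.5, 1.1, -0.6]
gripper_width: 39.5
```

Emit:
{"api": "drive_tool", "payload": {
  "moves": [
    [[0,0,0.001,0,0,0,255],[0,0,0.001,0,0,0,255],[0,0,0,0,0,0,255]]
  ]
}}

```text
clock: 3.88
position: [419.4, 329.3, 68.0]
ee_rot: [0.989, -0.147, 0.0, -0.001]
contact_force: [0.7, 0.6, -1.7]
gripper_width: 39.6
```

Emit:
{"api": "drive_tool", "payload": {
  "moves": [
    [[0,0,0.001,0,0,0,255],[0,0,0.001,0,0,0,255],[0,0,0,0,0,0,255]]
  ]
}}

```text
clock: 4.13
position: [419.6, 329.3, 67.1]
ee_rot: [0.989, -0.147, 0.001, -0.001]
contact_force: [-1.8, -1.7, 7.0]
gripper_width: 39.0
```

Emit:
{"api": "drive_tool", "payload": {
  "moves": [
    [[0,0,0,0,0,0,100],[0,0,0,0,0,0,0],[0,0,0,0,0,0,0],[0,0,0,0,0,0,0],[0,0,-0.03,0,0,0,0],[0,0,-0.035,0,0,0,0],[0,0,-0.035,0,0,0,0],[0,0,0,0,0,0,0]]
  ]
}}

```text
clock: 4.8
position: [422.2, 332.2, 172.5]
ee_rot: [0.989, -0.146, 0.004, -0.006]
contact_force: [0.2, 0.7, 0.6]
gripper_width: 85.5
```

Run:
```python
from m import *
from scipy.spatial.transform import Rotation as R
c=cam("wrist"); im=get_image("wrist"); sd=get_image("side"); cv2.imwrite("pics/v2.png",np.hstack([im,sd])[:, :] if 0 else cv2.resize(np.hstack([im,sd]),(800,300)))
s=read_state(); print(s['position'],s['gripper_width'],R.from_quat(s['ee_rot']).as_matrix().round(3).tolist(),s['joints'])
```

```text
[419.4423679  329.73389645 166.86220012] 85.9053401231652 [[0.957, -0.291, 0.002], [-0.291, -0.957, 0.003], [0.001, -0.004, -1.0]] [ 9.70304373e-01  2.94978331e-01 -3.23368326e-01 -2.18557896e-04
 -9.48483134e-01  3.05724433e-01]
```

View pics/v2.png

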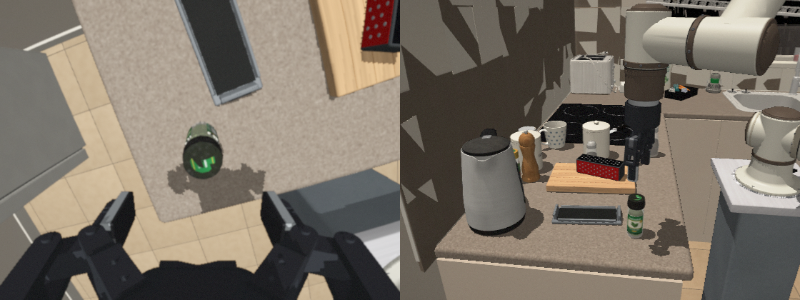

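The jar stands upright at about (420,330). Next is the block.

Emit:
{"api": "drive_tool", "payload": {
  "moves": [
    [[0.0272,0.0306,0,0,0,0,0],[0.0272,0.0306,0,0,0,0,0],[0.0272,0.0306,0,0,0,0,0],[0.0272,0.0306,0,0,0,0,0],[0.0272,0.0306,0,0,0,0,0],[0.0272,0.0306,0,0,0,0,0],[0.0272,0.0306,0,0,0,0,0],[0,0,0,0,0,-0.026,0]]
  ]
}}

```text
clock: 5.57
position: [539.8, 63.1, 163.3]
ee_rot: [0.991, -0.137, -0.001, 0.001]
contact_force: [0.3, 0.6, 0.1]
gripper_width: 85.1
```

Emit:
{"api": "drive_tool", "payload": {
  "moves": [
    [[0,0,0.03,0,0,0,0],[0,0,0.02,0,0,0,0],[0,0,0,0,0,0,0]]
  ]
}}

```text
clock: 5.82
position: [535.1, 66.9, 109.7]
ee_rot: [0.991, -0.135, -0.006, 0.003]
contact_force: [-0.9, 0.5, -0.6]
gripper_width: 85.5
```

Run:
```python
from m import *
from scipy.spatial.transform import Rotation as R
s=read_state(); print(s['position'],R.from_quat(s['ee_rot']).as_matrix().round(3).tolist(),s['joints'])
```

```text
[535.11095349  66.87432523 109.67745996] [[0.963, -0.268, -0.012], [-0.268, -0.963, -0.003], [-0.01, 0.006, -1.0]] [ 0.4242599   0.37858694 -0.36614868 -0.00217596 -0.83811923  0.87666492]
```

Emit:
{"api": "drive_tool", "payload": {
  "moves": [
    [[0,0,0.02,0,0,0,0],[0,0,0.005,0,0,0,0],[0,0,0,0,0,0,0],[0,0,0,0,0,0,0],[0,0,0,0,0,0,0]]
  ]
}}

```text
clock: 6.23
position: [539.6, 69.1, 91.3]
ee_rot: [0.991, -0.134, 0.001, -0.0]
contact_force: [-1.0, 0.2, -0.1]
gripper_width: 85.0
```

Emit:
{"api": "drive_tool", "payload": {
  "moves": [
    [[0,0,0.02,0,0,0,0],[0,0,0.02,0,0,0,0],[0,0,0.013,0,0,0,0],[0,0,0,0,0,0,0],[0,0,0,0,0,0,0],[0,0,0,0,0,0,255],[0,0,0,0,0,0,255],[0,0,0,0,0,0,255]]
  ]
}}

```text
clock: 6.9
position: [539.8, 69.1, 38.6]
ee_rot: [0.991, -0.134, 0.001, -0.001]
contact_force: [-0.1, 0.3, 0.5]
gripper_width: 51.7
```

Emit:
{"api": "drive_tool", "payload": {
  "moves": [
    [[0,0,0,0,0,0,255],[0,0,0,0,0,0,255],[0,0,0,0,0,0,255],[0,0,0,0,0,0,255]]
  ]
}}

```text
clock: 7.23
position: [539.7, 68.9, 38.7]
ee_rot: [0.991, -0.134, 0.001, -0.0]
contact_force: [-1.9, 0.3, 5.5]
gripper_width: 47.4
```

Emit:
{"api": "drive_tool", "payload": {
  "moves": [
    [[0,0,-0.015,0,0,0,255],[0,0,-0.015,0,0,0,255],[0,0,0,0,0,0.06,255],[0,0,0,0,0,0.122,255],[0,0,0,0,0,0.122,255],[0,0,0,0,0,0.122,255],[0,0,0,0,0,0.122,255],[0,0,0,0,0,0.122,255]]
  ]
}}

```text
clock: 7.9
position: [537.6, 68.4, 66.1]
ee_rot: [0.89, -0.455, -0.001, 0.001]
contact_force: [-0.5, -0.1, -5.3]
gripper_width: 47.6
```

Emit:
{"api": "drive_tool", "payload": {
  "moves": [
    [[0,0,0,0,0,0.122,255],[0,0,0,0,0,0.122,255],[0,0,0,0,0,0.122,255],[0,0,0,0,0,0.122,255],[0,0,0,0,0,0.122,255],[0,0,0,0,0,0.122,255],[0,0,0,0,0,0.122,255],[0,0,0,0,0,0.122,255]]
  ]
}}

```text
clock: 8.57
position: [537.6, 68.4, 66.1]
ee_rot: [-0.573, 0.82, 0.001, -0.001]
contact_force: [0.9, 0.2, -5.0]
gripper_width: 47.6
```

Emit:
{"api": "drive_tool", "payload": {
  "moves": [
    [[0,0,0,0,0,0.122,255],[0,0,0,0,0,0.122,255],[0,0,0,0,0,0.122,255],[0,0,0,0,0,0.122,255],[0,0,0,0,0,0.122,255],[0,0,0,0,0,0.122,255],[0,0,0,0,0,0.122,255],[0,0,0,0,0,0.122,255]]
  ]
}}

```text
clock: 9.23
position: [537.6, 68.4, 66.1]
ee_rot: [-0.122, 0.993, 0.0, -0.001]
contact_force: [0.2, 0.4, -6.3]
gripper_width: 47.7
```

Emit:
{"api": "drive_tool", "payload": {
  "moves": [
    [[0,0,0,0,0,0.122,255],[0,0,0,0,0,0.06,255],[0,0,0,0,0,0,255],[0,0,0,0,0,0,255],[0,0,0,0,0,0,255]]
  ]
}}

```text
clock: 9.65
position: [538.4, 68.6, 66.8]
ee_rot: [-0.035, 0.999, -0.0, -0.001]
contact_force: [0.4, 0.3, -4.8]
gripper_width: 47.2
```

Run:
```python
from m import *
from scipy.spatial.transform import Rotation as R
s=read_state(); M=R.from_quat(s['ee_rot']).as_matrix(); print(s['position'],M.round(3).tolist(),np.degrees(np.arctan2(M[1,0],M[0,0])),s['joints'],s['gripper_width'])
```

```text
[538.40829709  68.58952088  66.75251117] [[-0.998, -0.07, -0.001], [-0.07, 0.998, -0.0], [0.001, -0.0, -1.0]] -175.99292623333153 [ 4.25379890e-01  4.37761237e-01 -4.08073342e-01 -4.86988602e-04
 -7.26264950e-01 -1.92587517e+00] 47.1930996852784
```

Emit:
{"api": "drive_tool", "payload": {
  "moves": [
    [[-0.0115,0.038,0,0,0,0,255],[-0.0115,0.038,0,0,0,0,255],[0,0,0,0,0,0,255],[0,0,0.012,0,0,0,255],[0,0,0.012,0,0,0,255],[0,0,0.002,0,0,0,255],[0,0,0,0,0,0,255],[0,0,0,0,0,0,255]]
  ]
}}

```text
clock: 10.32
position: [556.9, 146.1, 41.5]
ee_rot: [-0.035, 0.999, -0.0, 0.0]
contact_force: [1.4, 0.5, -5.1]
gripper_width: 47.7
```

Emit:
{"api": "drive_tool", "payload": {
  "moves": [
    [[0,0,0.001,0,0,0,255],[0,0,0.001,0,0,0,255],[0,0,0,0,0,0,255]]
  ]
}}

```text
clock: 10.57
position: [556.9, 146.1, 39.7]
ee_rot: [-0.034, 0.999, 0.0, 0.0]
contact_force: [0.7, 0.3, -5.9]
gripper_width: 47.4
```

Emit:
{"api": "drive_tool", "payload": {
  "moves": [
    [[0,0,0.001,0,0,0,255],[0,0,0.0005,0,0,0,255],[0,0,0,0,0,0,255]]
  ]
}}

```text
clock: 10.82
position: [557.1, 146.2, 38.7]
ee_rot: [-0.034, 0.999, 0.0, 0.0]
contact_force: [-2.3, -1.1, 1.6]
gripper_width: 47.6
```

Emit:
{"api": "drive_tool", "payload": {
  "moves": [
    [[0,0,0,0,0,0,120],[0,0,0,0,0,0,0],[0,0,0,0,0,0,0],[0,0,0,0,0,0,0],[0,0,-0.03,0,0,0,0],[0,0,-0.03,0,0,0,0],[0,0,-0.01,0,0,0,120],[0,-0.025,0,0,0,0,255]]
  ]
}}

```text
clock: 11.48
position: [561.6, 124.8, 111.9]
ee_rot: [-0.037, 0.999, 0.002, 0.005]
contact_force: [1.1, -0.2, -0.0]
gripper_width: 63.8
```

Emit:
{"api": "drive_tool", "payload": {
  "moves": [
    [[0,-0.025,0,0,0,0,255],[0,0,0,0,0,0,255],[0,0,0,0,0,0,255],[0,0,0,0,0,0,255]]
  ]
}}

```text
clock: 11.82
position: [560.4, 96.3, 107.8]
ee_rot: [-0.034, 0.999, 0.0, 0.0]
contact_force: [0.8, 0.1, -0.5]
gripper_width: 12.3
```

Run:
```python
from m import *
c=cam("side"); sd=get_image("side"); w=get_image("wrist"); cv2.imwrite("pics/v3.png",np.hstack([cv2.resize(sd[190:330,190:350],(400,350)),cv2.resize(w,(400,350))]))
s=read_state(); print(s['position'],s['gripper_width'])
```

```text
[560.30282809  96.89373046 107.69830598] 0.26143202832357704
```

View pics/v3.png

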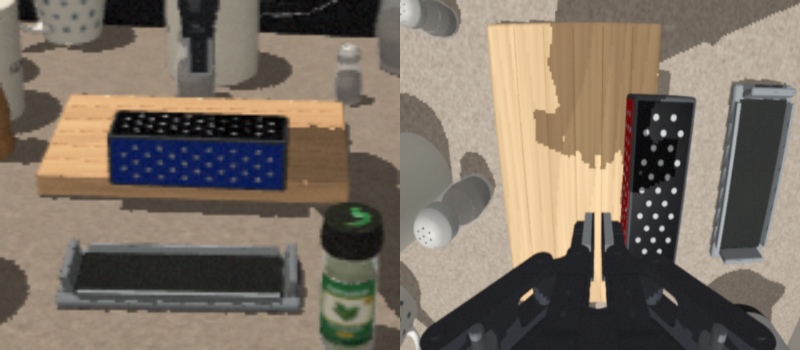

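The block sits at the board edge with blue towards the stand and red behind, which is right for a quarter roll to red up. I'll lower the closed fingers behind it and push.

Emit:
{"api": "drive_tool", "payload": {
  "moves": [
    [[0,0,0.03,0,0,0,255],[0,0,0.03,0,0,0,255],[0,0,0,0,0,0,255],[0,0.004,0,0,0,0,255],[0,0.004,0,0,0,0,255],[0,0,0,0,0,0,255],[0,0,0,0,0,0,255]]
  ]
}}

```text
clock: 12.5
position: [560.7, 105.3, 49.6]
ee_rot: [-0.035, 0.999, 0.001, 0.002]
contact_force: [-0.8, 0.4, -0.6]
gripper_width: 0.3
```

Emit:
{"api": "drive_tool", "payload": {
  "moves": [
    [[0,0.002,0,0,0,0,255],[0,0.002,0,0,0,0,255],[0,0.002,0,0,0,0,255],[0,0.002,0,0,0,0,255]]
  ]
}}

```text
clock: 12.83
position: [559.2, 111.8, 48.4]
ee_rot: [-0.034, 0.999, -0.0, 0.0]
contact_force: [1.3, -3.6, 1.7]
gripper_width: -0.1
```

Emit:
{"api": "drive_tool", "payload": {
  "moves": [
    [[0,0.002,0,0,0,0,255],[0,0.002,0,0,0,0,255],[0,0,0,0,0,0,255]]
  ]
}}

```text
clock: 13.08
position: [558.8, 116.8, 47.7]
ee_rot: [-0.034, 0.999, 0.0, 0.0]
contact_force: [0.4, 0.5, 0.2]
gripper_width: 0.0
```

Emit:
{"api": "drive_tool", "payload": {
  "moves": [
    [[0,0.0015,0,0,0,0,255],[0,0.0015,0,0,0,0,255],[0,0.0015,0,0,0,0,255],[0,0.0015,0,0,0,0,255]]
  ]
}}

```text
clock: 13.42
position: [558.3, 122.5, 47.7]
ee_rot: [-0.034, 0.999, 0.0, -0.0]
contact_force: [0.3, 1.0, -0.3]
gripper_width: -0.1
```

Run:
```python
from m import *
sd=get_image("side"); h=cv2.cvtColor(sd,cv2.COLOR_BGR2HSV); r=h[190:330,190:350]
red=((r[...,0]<8)|(r[...,0]>172))&(r[...,1]>150); blue=(abs(r[...,0].astype(int)-118)<12)&(r[...,1]>120)
for n,m in(("red",red),("blue",blue)):
    y,x=np.nonzero(m); print(n,m.sum(),x.mean()+190 if len(x) else 0,y.mean()+190 if len(y) else 0)
cv2.imwrite("pics/v4.png",sd)
```

```text
red 732 267.59289617486337 259.9467213114754
blue 135 267.4666666666667 271.4962962962963
```

Red now dominates in the side view. I'll lift clear and look.

Emit:
{"api": "drive_tool", "payload": {
  "moves": [
    [[0,0,0,0,0,0,255],[0,0,-0.03,0,0,0,255],[0,0,-0.035,0,0,0,255],[0,-0.01,-0.035,0,0,0,120],[0,0,-0.01,0,0,0,0],[0,0,0,0,0,0,0],[0,0,0,0,0,0,0],[0,0,0,0,0,0,0]]
  ]
}}

```text
clock: 14.13
position: [558.1, 112.0, 156.5]
ee_rot: [-0.034, 0.999, -0.0, -0.001]
contact_force: [0.9, 0.2, -0.2]
gripper_width: 60.2
```

Run:
```python
from m import *
c=cam("wrist"); w=get_image("wrist"); sd=get_image("side"); np.savez("w5.npz",K=c[0],d=c[1],E=c[2],w=w)
cv2.imwrite("pics/v5.png",np.hstack([cv2.resize(sd[190:330,190:350],(400,350)),cv2.resize(w,(400,300),interpolation=cv2.INTER_AREA)[:,:].copy() if 0 else cv2.resize(w,(400,350))]))
r=cv2.cvtColor(w,cv2.COLOR_BGR2HSV); m=(((r[...,0]<8)|(r[...,0]>172))&(r[...,1]>120)).astype(np.uint8)*255
m=cv2.morphologyEx(m,cv2.MORPH_CLOSE,np.ones((9,9))); k=box(m); print(rect(c,k,48),cv2.boundingRect(k),cv2.contourArea(k))
print(read_state()['position'])
c=cam("side"); r=cv2.cvtColor(sd,cv2.COLOR_BGR2HSV); m=(((r[...,0]<8)|(r[...,0]>172))&(r[...,1]>120)).astype(np.uint8)*255; m[:190]=0; m[330:]=0; m[:,:190]=0; m[:,350:]=0
m=cv2.morphologyEx(m,cv2.MORPH_CLOSE,np.ones((5,5))); k=box(m); print(rect(c,k,48),cv2.boundingRect(k))
```

```text
[552.  187.2 143.8  43.7   2.4] (336, 118, 70, 167) 7712.5
[558.13411344 111.95219278 156.11758906]
[550.  207.6 144.2  81.8   2.6] (232, 253, 72, 22)
```

View pics/v5.png

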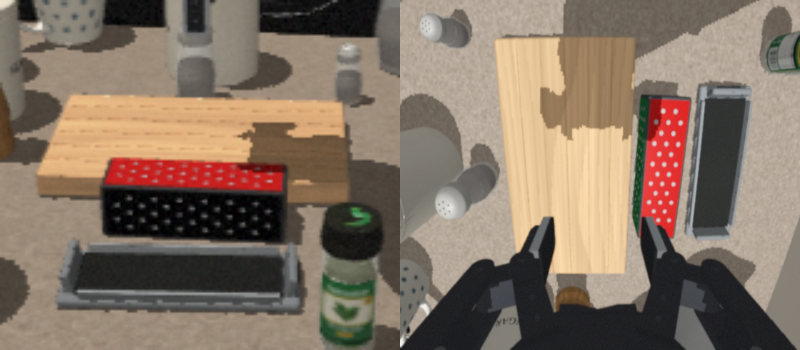

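The block rests flat on the worktop, red up, beside the board with a gap of about 6 mm.

Run:
```python
from m import *
d=np.load("w5.npz"); c=(d['K'],d['d'],d['E']); w=d['w']
r=cv2.cvtColor(w,cv2.COLOR_BGR2HSV); m=(((r[...,0]<8)|(r[...,0]>172))&(r[...,1]>120)).astype(np.uint8)*255
m=cv2.morphologyEx(m,cv2.MORPH_CLOSE,np.ones((9,9)))
for name,f in(("right",max),("left",min)):
    P=np.array([onz(c,[(f(np.nonzero(m[v])[0]),v)],48)[0,:2] for v in range(130,265,5)]); a,b=np.polyfit(P[:,0],P[:,1],1); print(name,"yaw",np.degrees(np.arctan(a)).round(2),"y at x=552",(a*552+b).round(1), P[[0,-1]].round(0).tolist())
ends=[onz(c,[(u,v)],48)[0].round(1) for u in (370,) for v in (np.nonzero(m[:,u])[0].min(),np.nonzero(m[:,u])[0].max())]; print(ends)
q=cam("side"); g=lambda L:np.array(L,float)/2.5+190
print(onz(q,g([(103,184),(286,192)]),48).round(1).tolist(),onz(q,g([(105,234),(283,241)]),0).round(1).tolist())
```

```text
right yaw 2.38 y at x=552 208.6 [[487.0, 206.0], [599.0, 210.0]]
left yaw 2.66 y at x=552 166.0 [[490.0, 163.0], [601.0, 169.0]]
[array([480.8, 177.7,  48. ]), array([614.2, 199.5,  48. ])]
[[620.8, 215.2, 48.0], [473.7, 209.4, 48.0]] [[621.4, 214.2, 0.0], [475.3, 206.4, 0.0]]
```

Emit:
{"api": "drive_tool", "payload": {
  "moves": [
    [[0.0027,0.038,0,0,0,0,0],[0,0.0377,0,0,0,0,0],[0,0,0.03,0,0,0.026,0],[0,0,0.02,0,0,0,0],[0,0,0,0,0,0,0],[0,0,0,0,0,0,0],[0,0,0,0,0,0,0]]
  ]
}}

```text
clock: 14.82
position: [551.8, 187.6, 108.3]
ee_rot: [-0.022, 1.0, -0.0, 0.0]
contact_force: [0.9, 0.7, 0.2]
gripper_width: 85.4
```

Emit:
{"api": "drive_tool", "payload": {
  "moves": [
    [[0,0,0.03,0,0,0,0],[0,0,0.03,0,0,0,0],[0,0,0.011,0,0,0,0],[0,0,0,0,0,0,0],[0,0,0,0,0,0,0],[0,0,0,0,0,0,255],[0,0,0,0,0,0,255],[0,0,0,0,0,0,255]]
  ]
}}

```text
clock: 15.48
position: [552.0, 188.1, 38.4]
ee_rot: [-0.021, 1.0, 0.001, 0.001]
contact_force: [0.2, -0.8, 0.5]
gripper_width: 51.6
```

Emit:
{"api": "drive_tool", "payload": {
  "moves": [
    [[0,0,0,0,0,0,255],[0,0,0,0,0,0,255],[0,0,0,0,0,0,255],[0,0,0,0,0,0,255],[0,0,0,0,0,0,255]]
  ]
}}

```text
clock: 15.9
position: [552.1, 188.0, 38.7]
ee_rot: [-0.022, 1.0, 0.001, 0.001]
contact_force: [0.1, 0.2, 5.7]
gripper_width: 46.5
```

Emit:
{"api": "drive_tool", "payload": {
  "moves": [
    [[0,0,-0.015,0,0,0,255],[0,0,-0.02,0,0,0,255],[0,0,-0.015,0,0,-0.035,255],[0,0.03,0,0,0,0,255],[0,0.03,0,0,0,0,255],[0,0,0,0,0,0,255],[0,0,0,0,0,0,255],[0,0,0,0,0,0,255]]
  ]
}}

```text
clock: 16.57
position: [545.2, 246.7, 85.6]
ee_rot: [-0.039, 0.999, -0.001, -0.002]
contact_force: [0.7, -0.4, -5.5]
gripper_width: 46.7
```

Run:
```python
from m import *
from scipy.spatial.transform import Rotation as R
s=read_state(); M=R.from_quat(s['ee_rot']).as_matrix(); print(s['position'],np.degrees(np.arctan2(M[1,0],M[0,0])),s['gripper_width'])
sd=get_image("side"); cv2.imwrite("pics/v6.png",cv2.resize(sd[210:330,200:340],None,fx=4,fy=4,interpolation=cv2.INTER_CUBIC))
```

```text
[545.16548386 246.74018621  85.61037426] -175.5441378536971 46.69912936356178
```

View pics/v6.png

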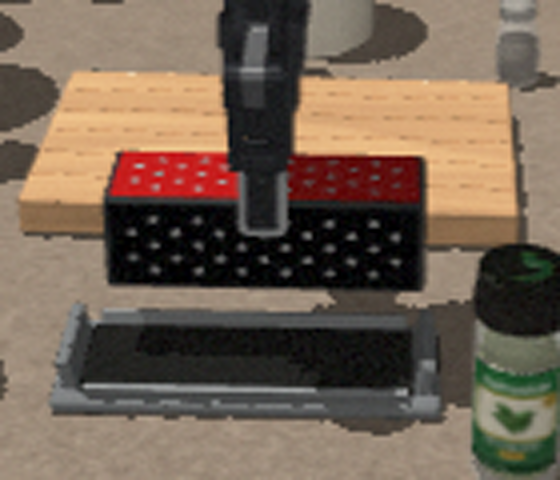

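Run:
```python
from m import *
q=cam("side"); g=lambda L:np.array(L,float)/4+[200-.4,210-.4]
o,r=ray(q,g([(109,284),(424,290),(107,199),(424,202)]))
u=np.array([np.cos(.0785),np.sin(.0785),0]); n=np.array([-u[1],u[0],0]); p0=np.array([545.2,246.7,0])+24*n
P=o+r*(((p0-o)@n)/(r@n))[:,None]; print("block front corners",P.round(1).tolist())
print("top by z: back edge",onz(q,g([(118,152),(424,157)]),95).round(1).tolist(),"front",onz(q,g([(107,199),(424,202)]),95).round(1).tolist())
S=onz(q,g([(53,413),(440,419)]),0); print("stand front bottom",S.round(1).tolist(),np.linalg.norm(S[0]-S[1]),"centre guess",(S.mean(0)-34*n).round(1))
F=onz(q,g([(84,383),(409,389)]),16); print("front lip top inner",F.round(1).tolist())
F=onz(q,g([(100,324),(411,329)]),10); print("floor back edge",F.round(1).tolist())
print("blk along",(P.mean(0)-p0)@u, "stand rel tcp", (S.mean(0)-[545.2,246.7,0])@u,(np.array([547.5,274.5,0])-[545.2,246.7,0])@u,(np.array([547.5,274.5,0])-[545.2,246.7,0])@n)
```

```text
block front corners [[615.4, 276.3, 47.2], [467.4, 264.7, 48.2], [614.1, 276.2, 93.2], [468.5, 264.7, 95.5]]
top by z: back edge [[618.5, 234.4, 95.0], [471.6, 221.1, 95.0]] front [[613.3, 279.2, 95.0], [468.5, 263.9, 95.0]]
stand front bottom [[635.1, 315.1, 0.0], [456.5, 297.4, 0.0]] 179.43095790665433 centre guess [548.5 272.4   0. ]
front lip top inner [[620.2, 312.2, 16.0], [471.1, 298.3, 16.0]]
floor back edge [[626.6, 255.5, 10.0], [474.6, 240.9, 10.0]]
blk along -1.9857956655458726 stand rel tcp 5.255510185330854 4.472976428308934 27.534024076981428
```

Emit:
{"api": "drive_tool", "payload": {
  "moves": [
    [[-0.0068,0.0277,0,0,0,0,255],[0,0,0,0,0,0,255],[0,0,0,0,0,0,255],[0,0,0.015,0,0,0,255],[0,0,0.009,0,0,0,255],[0,0,0,0,0,0,255],[0,0,0,0,0,0,255],[0,0,0,0,0,0,255]]
  ]
}}

```text
clock: 17.28
position: [551.4, 275.1, 63.0]
ee_rot: [-0.039, 0.999, -0.0, 0.0]
contact_force: [-0.8, 0.3, -4.7]
gripper_width: 46.4
```

Run:
```python
from m import *
s=read_state(); print(s['position'],s['ee_rot'])
a=get_image("side"); b=get_image("top"); cv2.imwrite("pics/v7.png",np.hstack([cv2.resize(a[230:330,200:320],None,fx=4,fy=4,interpolation=cv2.INTER_CUBIC),cv2.resize(b[185:285,130:200],None,fx=4,fy=4,interpolation=cv2.INTER_CUBIC)]))
```

```text
[551.4237115  275.13411808  63.04129715] [-3.87460893e-02  9.99249073e-01 -9.56055920e-05  1.45666849e-04]
```

View pics/v7.png

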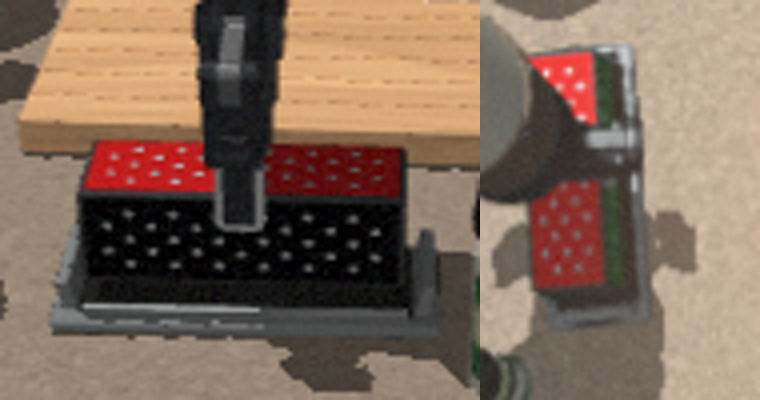

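Run:
```python
from m import *
q=cam("side"); g=lambda L:np.array(L,float)/4+[200-.4,230-.4]
u=np.array([np.cos(.0785),np.sin(.0785),0]); n=np.array([-u[1],u[0],0]); t=np.array([551.4,275.1,0]); p0=t+24*n
o,r=ray(q,g([(86,278),(404,287),(80,195),(403,200)]))
P=o+r*(((p0-o)@n)/(r@n))[:,None]; print(P.round(1).tolist(),"block along rel tcp",((P-t)@u).round(1))
S=onz(q,g([(53,333),(439,336)]),0); print("stand bottom front rel tcp",((S-t)@u).round(1),((S-t)@n).round(1))
# lip inner at front (floor end corners, z=16)
S=onz(q,g([(82,304),(410,316)]),16); print("front lip top rel tcp",((S-t)@u).round(1),((S-t)@n).round(1))
c=cam("top"); h=lambda L:np.array(L,float)/4+[130-.4-120,185-.4]
B=onz(c,h([(598,55),(606,288)]),72.3); print("blk top -y edge",((B-t)@u).round(1),((B-t)@n).round(1))
S=onz(c,h([(633,48),(649,318)]),22); print("stand -y corners",((S-t)@u).round(1),((S-t)@n).round(1))
S=onz(c,h([(553,325)]),22); print("stand +y near corner",((S-t)@u).round(1),((S-t)@n).round(1))
```

```text
[[620.7, 304.6, 24.5], [474.0, 293.1, 24.2], [621.1, 304.7, 69.5], [475.3, 293.2, 71.1]] block along rel tcp [ 71.4 -75.8  71.8 -74.4]
stand bottom front rel tcp [ 86.5 -92.4] [33.3 27.5]
front lip top rel tcp [ 72.3 -78.7] [32.4 34.7]
blk top -y edge [ 67.3 -77.1] [-22.9 -19.6]
stand -y corners [ 81.2 -92.9] [-34.9 -34.6]
stand +y near corner [-92.] [27.1]
```

Emit:
{"api": "drive_tool", "payload": {
  "moves": [
    [[0.0012,-0.0006,0,0,0,0,255],[0,0,0.005,0,0,0,255],[0,0,0.004,0,0,0,255],[0,0,0,0,0,0,255],[0,0,0,0,0,0,255]]
  ]
}}

```text
clock: 17.8
position: [549.6, 274.6, 53.2]
ee_rot: [-0.039, 0.999, -0.0, -0.001]
contact_force: [-0.4, 0.3, -5.6]
gripper_width: 46.2
```

Emit:
{"api": "drive_tool", "payload": {
  "moves": [
    [[0,0,0.001,0,0,0,255],[0,0,0.001,0,0,0,255],[0,0,0,0,0,0,255],[0,0,0,0,0,0,255]]
  ]
}}

```text
clock: 18.13
position: [550.0, 274.8, 51.8]
ee_rot: [-0.039, 0.999, -0.0, -0.0]
contact_force: [-0.4, 0.5, -6.2]
gripper_width: 46.7
```

Emit:
{"api": "drive_tool", "payload": {
  "moves": [
    [[0,0,0.001,0,0,0,255],[0,0,0.001,0,0,0,255],[0,0,0,0,0,0,255],[0,0,0,0,0,0,255]]
  ]
}}

```text
clock: 18.47
position: [549.9, 274.8, 49.7]
ee_rot: [-0.039, 0.999, -0.0, -0.0]
contact_force: [0.1, -0.1, -5.1]
gripper_width: 46.3
```

Emit:
{"api": "drive_tool", "payload": {
  "moves": [
    [[0,0,0.001,0,0,0,255],[0,0,0,0,0,0,255],[0,0,0,0,0,0,255]]
  ]
}}

```text
clock: 18.72
position: [550.1, 274.9, 48.9]
ee_rot: [-0.039, 0.999, 0.0, 0.0]
contact_force: [-0.2, 0.5, -4.3]
gripper_width: 46.3
```

Emit:
{"api": "drive_tool", "payload": {
  "moves": [
    [[0,0,0.0007,0,0,0,255],[0,0,0,0,0,0,255],[0,0,0,0,0,0,255]]
  ]
}}

```text
clock: 18.97
position: [550.1, 274.9, 48.8]
ee_rot: [-0.039, 0.999, 0.0, 0.0]
contact_force: [-0.8, -1.3, 0.1]
gripper_width: 46.8
```

Contact came at TCP z 48.8 mm against an expected 48.7 mm, so the block is on the floor. I'll release and retreat.

Emit:
{"api": "drive_tool", "payload": {
  "moves": [
    [[0,0,0.0003,0,0,0,255],[0,0,0,0,0,0,150],[0,0,0,0,0,0,60],[0,0,0,0,0,0,0],[0,0,0,0,0,0,0],[0,0,-0.015,0,0,0,0],[0,0,-0.035,0,0,0,0],[0,0,-0.035,0,0,0,0]]
  ]
}}

```text
clock: 19.63
position: [549.5, 274.3, 132.3]
ee_rot: [-0.039, 0.999, -0.001, -0.001]
contact_force: [0.4, 0.1, -0.4]
gripper_width: 85.4
```

Emit:
{"api": "drive_tool", "payload": {
  "moves": [
    [[0,-0.035,-0.02,0,0,0,0],[0,-0.035,0,0,0,0,0],[0,-0.035,0,0,0,0,0],[0,-0.035,0,0,0,0,0],[0,0,0,0,0,0,0],[0,0,0,0,0,0,0]]
  ]
}}

```text
clock: 20.13
position: [561.2, 133.6, 153.1]
ee_rot: [-0.037, 0.999, 0.0, 0.0]
contact_force: [-0.6, 0.5, -0.7]
gripper_width: 85.3
```

Run:
```python
from m import *
a=get_image("side"); b=get_image("top")
for n,im in(("side",a),("top",b)):
    r=cv2.cvtColor(im,cv2.COLOR_BGR2HSV); m=(((r[...,0]<8)|(r[...,0]>172))&(r[...,1]>120)).astype(np.uint8)*255
    z=np.zeros_like(m); 
    if n=="side": z[220:330,200:330]=255
    else: z[180:290,130:200]=255
    k=box(cv2.morphologyEx(m&z,cv2.MORPH_CLOSE,np.ones((5,5)))); print(n,rect(cam(n),k,58))
cv2.imwrite("pics/v8.png",np.hstack([cv2.resize(a[170:330,180:340],(440,440),interpolation=cv2.INTER_CUBIC),cv2.resize(b[170:290,120:220],(360,440),interpolation=cv2.INTER_CUBIC)]))
```

```text
side [547.1 300.7 143.5  93.2   4.6]
top [513.9 274.6  75.7  44.3   5.5]
```

View pics/v8.png

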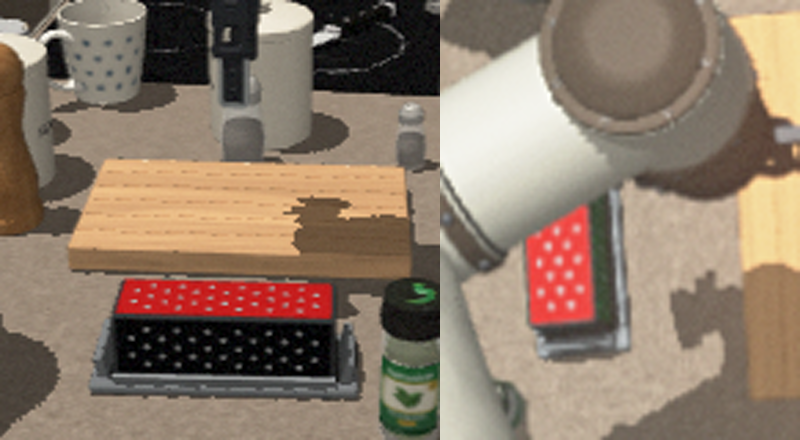

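The block is in the stand, red up, with both jars upright and the bystanders undisturbed. I'll do one numeric check of its height and tilt before handing in.

Run:
```python
from m import *
q=cam("side"); g=lambda L:np.array(L,float)/2.75+[179.8,169.8]
for z in(58,): 
    F=onz(q,g([(113,318),(335,322)]),z); B=onz(q,g([(121,279),(333,285)]),z); print(F.round(1).tolist(),B.round(1).tolist(),"width",np.linalg.norm((F-B).mean(0)),"centre",(F.mean(0)+B.mean(0))/2)
s=read_state(); print(s['contact_force'],s['joint_vel'].max(),s['clock'])
print(job_done())
```

```text
[[618.0, 309.9, 58.0], [472.5, 296.5, 58.0]] [[624.3, 261.5, 58.0], [477.5, 251.1, 58.0]] width 47.18893734976822 centre [548.07076874 279.74793592  58.        ]
[ 0.34440474 -0.12232692  0.64601218] 0.02108409613954634 20.2333
the job is handed in; nothing more can be done
None
```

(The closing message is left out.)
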